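# Square an adapter plate into its locating nest and lock it with the cam lever

## Robot

A 7-joint arm with a two-finger parallel gripper is mounted at the origin on a cart in front of the work surface, level with it; the furniture and walls round the work are solid. World frame = base frame: x ahead of the robot, y to its left, z up, the work surface at z = 0. Lengths are in m, angles in rad, forces in N, time in s.
With the tool pointing down it reaches from about 0.425 to 0.875 m from the base axis. Payload 4.7 kg.
Tool frame: the origin (TCP) lies midway between the tips of the shut fingers; the grasp point (between the pads) lies ctrl.grasp_offset behind it (ctrl.grasp_offset is the distance from the TCP to the grasp point, in m); z points along the fingers, y is the line along which they close (so a half turn about z gives the same grasp; the last joint's range is limited). The gripper opens to 87 mm and grips with 3 to 60 N. Pads are 19 mm wide; open, the fingers measure 117 mm over their backs; the gripper's body (75 mm by 190 mm) begins 51 mm behind the grasp point.
Start: joints at [1.266, 0.321, -0.07, 1.45, 0.023, 1.371, -0.057], TCP at [0.204, -0.617, 0.223] pointing down, gripper open.
Joint ranges: [-2.86, 2.86], [-0.3, 2.09], [-1.38, 1.24], [0.06, 2.45], [-1.56, 4.7], [0.09, 2.05], [-2.69, 2.69]. Speed limits (rad/s): [2.57, 2.57, 3.14, 3.14, 3.14, 3.14, 3.14].

## Interface

Orientations are given as a rotation vector (axis times angle).
In Python, from bench import ctrl gives the robot as it stands. The module is installed in compiled form; this text tells all that it offers.
- The arm moves only by the tool jog_arm, never from a script. Its argument "moves" is one flat list of numbers, 7 for each row, row after row: the shift along the tool's x, y, z in units of 30 cm (1.0 is 30 cm), then the turn, a rotation vector about the tool's x, y, z in units of 60 degrees (1.0 is 60 degrees), then the gripper's target within -1 to 1 (fully open at 1, half-way at 0, shut at -1). In form: [x, y, z, wx, wy, wz, fingers, x, y, z, wx, wy, wz, fingers, ...]. A call has exactly 8 rows; each row is the pose to reach, as a shift and turn from the pose commanded when the call began, along the tool's axes at that moment; what a row does not reach only later rows make up. A row lasts 1/8 s, in which the tool goes at most 62.5 mm and 10.7 degrees, less where a joint would pass 70% of its speed; a pose out of reach is approached as far as the arm can. A call with a number of a shift or a turn outside -1 to 1 is refused whole. A call with a gripper value outside its range is refused whole. The fingers move at their own pace and stop on an object; "newtons" is the grip in N (left out, the last holds). Time passes only in rows, so rows that repeat a pose let the fingers close, or fill a call up. It gives the time, the measured TCP pose, the force, the opening and the grip force at its end, in the units of the state.
- ctrl.get_state(): the state, without advancing time (a new reading comes with each control period).
- ctrl.get_image(name): name is "side" or "top"; returns a dict with "pixels" (420x560x3 uint8, red, green, blue), "fx", "fy", "cx", "cy" (pixels), "dist" ([k1, k2, p1, p2, k3] as OpenCV has them; the pictures are not rectified), "xyz" and "rotation" of the camera in the world. Camera axes: x right, y up, looking along -z (the intrinsics and any distortion apply to the point x, -y, -z); pixel columns grow to the right and rows downward; lengths in m; the calibration is good to about 2 mm. A picture is of the moment at which its call begins. There is no depth.
- ctrl.close_job(): hands the job in; it is judged then, once.
The state is a dict: "time": time; "joint_positions": joint angles; "qd": joint speeds; "joint_torque": joint torques, N m; "position": TCP position; "tool_rot": TCP orientation; "ft_force": force on the tool from outside, world axes, zero at the start; "torque": the same for the moment, N m; "grip_width": opening from 0.0 (shut) to 1.0 (fully open); "grip_force": force on a finger pad.
Only numpy, scipy, OpenCV 4.12 (cv2) and the standard library are available. Lean on these libraries where they do the work, as an engineer would, in place of code of your own. Each camera call takes 0.05 s, during which the arm holds its last target. There are 200 camera calls.

## Task

Get the black adapter plate (the shorter, wider one) ready for gluing: with the fingertips, push it flat along the table into the open end of the locating nest until it sits against both the long rail and the end stop, while the clamp lever is still open. Then push the lever round until its cam holds the plate tight in that corner. Only push: do not take the plate between the fingers or lift it off the table, and leave the other things on the table where they are.

Things in the scene. Friction and masses are not known exactly. Their poses are not given: they have to be found in the camera images.
- adapter_plate: Black anodised drilled plate lying flat on the table, a plain block 46 x 60 x 8 mm (about 65 g), long along its own y; origin at the centre of its underside. Either end may go first. It lies near the nest's open end, off the rail and askew by up to 25 degrees.
- nest: Bare aluminium nest bolted to the table. Origin: inner corner of rail and stop, at table level. +x runs along the rail to the stop, z up. Rail: x -150..14, y 0..14; stop: x 0..14, y -54..0 (mm; on to -60 it is 6.5 high); both 10 mm high with upright faces at y = 0 and x = 0. Step under the cam: x -58..14, y -86..-54, 3 mm high. Home plate: long sides along x, centre at (-30, -23). No floor: the plate slides on the table.
- clamp_lever (a joint): Clamp lever, upright axis at point lever_pivot; turns clockwise seen from above as the value grows, 0 to 1.83 rad. At 0 it points along nest -y (open), at 1.57 along nest -x. An eccentric steel disc under it (10 mm radius, 3.6..9.8 mm high) leaves the plate 4 to 5 mm of room when open and meets a home plate at about 1.5 rad; it then resists and grips. Friction 0.10 N m: stays where left.
- lever_grip (a point): Point on the axis of the lever's black handle, 36 mm from the pivot and 15.5 mm above the table. The handle is round, 10 mm thick, from 30 to 46 mm from the pivot; nearer in the lever is a 7 mm steel rod. Both are clear of the table by 10 mm.
- cam_clamp: The moving part of the clamp: lever, hub and eccentric disc in one piece, turning with joint clamp_lever. Origin on the pivot axis at table level; its -y points along the lever.
- lever_pivot (a point): Axis of the clamp lever, fixed on the nest at nest x = -32, y = -58.6 mm, 15.5 mm above the table. The hub round it is 15 mm across; the screw head on top of it ends 19.5 mm above the table.
- narrow_plate: a longer, narrower black drilled plate, 32 x 78 x 8 mm, lying flat; bystander; origin at the centre of its underside
- glue_syringe: adhesive syringe with a blue tip lying on its side, 14 x 114 x 19 mm, long along its y; bystander; origin under its middle
- vial: small glass vial with a white ribbed screw cap, standing, 17 mm across and 54 mm tall; bystander; origin at the centre of its foot
- fork: bare metal slotted clamping fork lying flat, 25 x 60 x 12 mm, long along its y; bystander; origin under its middle
- chip_box: flat black chip box with a clear lid, 57 x 52 x 12 mm; bystander; origin under its middle
- fine_tweezers: bright steel tweezers lying flat, 15 x 115 x 8 mm, long along its y; bystander; origin under their middle

How it is judged:
By the outcome, as a careful person would: the job done as asked, in the order asked, and still so for the second after the job is handed in, with the robot touching nothing.
It also fails if it takes over 62 s, if anything falls off the work surface, if the arm or the gripper's body presses on something with over 40 N, if the wrist force passes 120 N, or if a joint passes its speed limit or range.

## Working session

There is one attempt and no reset: what is moved stays moved. The work goes in short steps, Python scripts to look and compute and a tool call to move; the robot and the scene stay as the last step left them, time stands still between calls to the robot, and variables do not carry over. Pictures are saved under pics/ and viewed, at most 10 in all, crops included, and the job is handed in when it is done.

Besides the shell and the picture viewer there is one more tool, called after ">>>" by a JSON object that holds its "method" and its "body". jog_arm: Moves the arm, as the interface text tells. Its arguments: {"type":"object","properties":{"moves":{"type":"array"},"newtons":{"type":"number"}},"required":["moves"]}

```bash
mkdir -p pics
cat > h.py <<'E'
import numpy as np, cv2
from bench import ctrl
from scipy.spatial.transform import Rotation as R
def shot(n,f=None):
    im=ctrl.get_image(n)
    if f: cv2.imwrite('pics/'+f,im['pixels'][:,:,::-1])
    return im
def cam(im):
    K=np.array([[im['fx'],0,im['cx']],[0,im['fy'],im['cy']],[0,0,1.]]);r=np.array(im['rotation'],float)
    if r.shape!=(3,3): r=R.from_rotvec(r).as_matrix()
    return K,np.array(im['dist'],float),r,np.array(im['xyz'],float)
def ray(im,uv):
    K,d,r,c=cam(im)
    p=cv2.undistortPoints(np.array(uv,float).reshape(-1,1,2),K,d).reshape(-1,2)
    return c,np.c_[p[:,0],-p[:,1],-np.ones(len(p))]@r.T
def at(im,uv,z):
    c,v=ray(im,uv); return c+v*((z-c[2])/v[:,2])[:,None]
def proj(im,P):
    K,d,r,c=cam(im); q=(np.array(P,float).reshape(-1,3)-c)@r
    return cv2.projectPoints(q*[1,-1,-1],np.zeros(3),np.zeros(3),K,d)[0].reshape(-1,2)
def tri(a,ua,b,ub):
    c1,v1=ray(a,ua);c2,v2=ray(b,ub);o=[]
    for p,q in zip(v1,v2):
        s=np.linalg.lstsq(np.c_[p,-q],c2-c1,rcond=None)[0];A=c1+s[0]*p;B=c2+s[1]*q
        o.append(np.r_[(A+B)/2,np.linalg.norm(A-B)])
    return np.array(o)
E
python3 - <<'E'
from h import *
for n in('top','side'):
    i=shot(n,n+'0.png');print(n,i['xyz'],i['rotation'],i['fx'],i['dist'])
s=ctrl.get_state();print(s['position'],s['tool_rot'],s['grip_width'],ctrl.grasp_offset,s['time'])
print(R.from_rotvec(s['tool_rot']).as_matrix().round(3))
E
```

```text
top [0.35441034 0.24157848 1.30495263] [ 0.09293506 -0.06278438 -1.54074821] 463.2720435736693 [-0.11345641  0.          0.          0.          0.        ]
side [0.25604809 1.25422722 0.57051186] [ 0.16696106 -1.53560868 -2.50509164] 485.28629456339456 [-0.11780063  0.          0.          0.          0.        ]
[ 0.20349836 -0.61679728  0.22158717] [-3.10014925e+00 -4.98359849e-01  6.11187662e-04] 0.9963523414551765 0.0187 0.1
[[ 0.95   0.313 -0.001]
 [ 0.313 -0.95   0.002]
 [-0.    -0.002 -1.   ]]
```

View pics/top0.png

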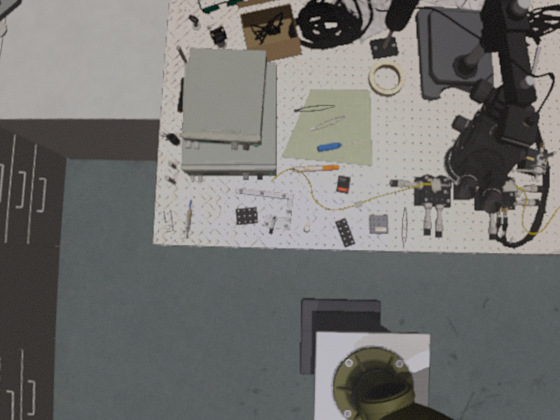

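View pics/side0.png

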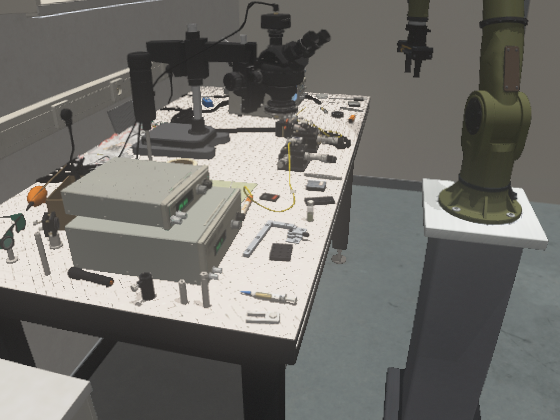

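The top view shows the nest around (235–295, 187–235), the wide plate at (246,216), and the narrow plate at (345,232). In the side view, the nest is near (275,235) and the plate near (281,252). I'll zoom in on both.

Run:
```python
from h import *
a=cv2.imread('pics/top0.png')[178:248,225:320];b=cv2.imread('pics/side0.png')[212:272,235:335]
cv2.imwrite('pics/topc.png',cv2.resize(a,None,fx=8,fy=8,interpolation=cv2.INTER_CUBIC))
cv2.imwrite('pics/sidec.png',cv2.resize(b,None,fx=8,fy=8,interpolation=cv2.INTER_CUBIC))
```

```text
(no output)
```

View pics/topc.png

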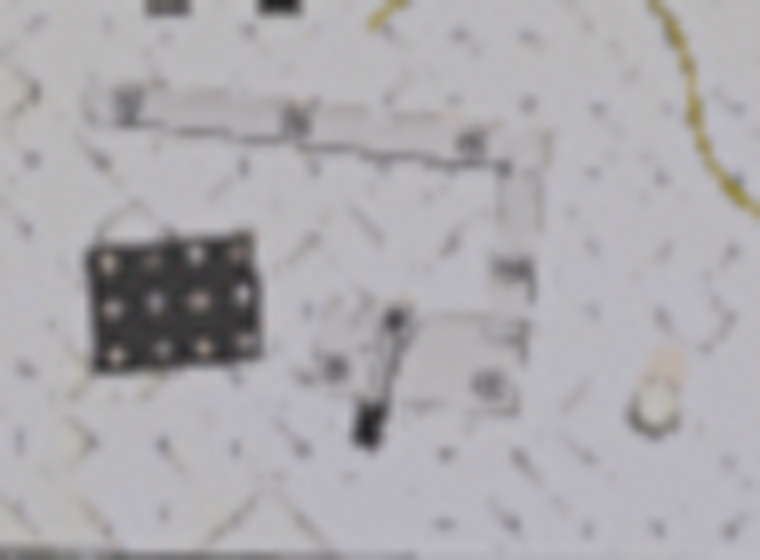

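View pics/sidec.png

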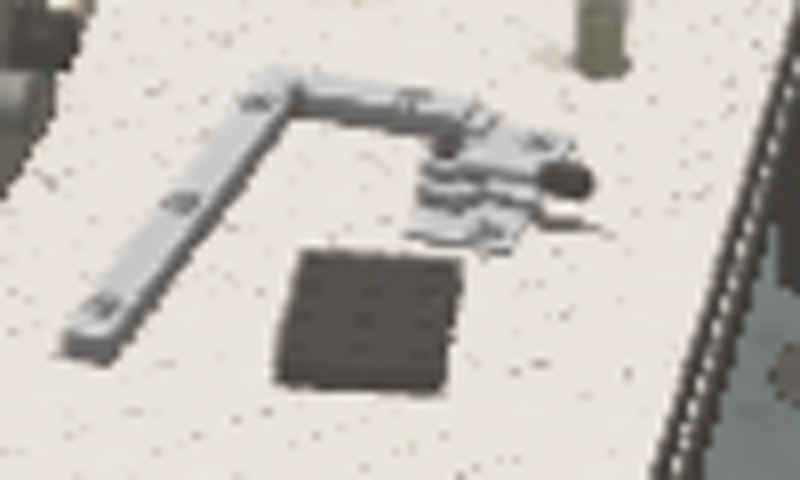

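The top crop shows the plate corners at (88,248), (250,235), (260,356) and (97,372). The rail's inner edge runs from (95,122) to (502,165), the screw is at (396,318), and the handle is near (367,425). The side crop shows the same things, so I'll triangulate.

```bash
cat > m1.py <<'E'
from h import *
from scipy.optimize import least_squares
a=shot('top');b=shot('side')
T=lambda p:(np.array(p,float)+.5)/8-.5+[225,178]
S=lambda p:(np.array(p,float)+.5)/8-.5+[235,212]
tp=T([(88,248),(250,235),(260,356),(97,372),(95,122),(502,165),(396,318),(368,425)])
sp=S([(275,376),(303,250),(462,262),(443,382),(115,345),(290,95),(447,143),(566,180)])
np.set_printoptions(precision=4,suppress=True)
print(tri(a,tp,b,sp))
print('top@8',at(a,tp[:4],.008)); print('side@8',at(b,sp[:4],.008))
print('rail top',at(a,tp[4:6],.01),'side',at(b,sp[4:6],.01))
print('pivot',at(a,tp[6:7],.0195),at(b,sp[6:7],.0195),'grip',at(a,tp[7:],.0155),at(b,sp[7:],.0155))
E
python3 m1.py
```

```text
[[0.4865 0.3959 0.0031 0.    ]
 [0.4928 0.3383 0.0085 0.0012]
 [0.4491 0.3331 0.0079 0.0011]
 [0.4418 0.3907 0.0048 0.0014]
 [0.5316 0.395  0.0056 0.0006]
 [0.5197 0.2502 0.0086 0.0007]
 [0.4635 0.2855 0.0186 0.0001]
 [0.4262 0.2942 0.016  0.0004]]
top@8 [[0.486  0.3953 0.008 ]
 [0.4922 0.3382 0.008 ]
 [0.4496 0.3332 0.008 ]
 [0.4423 0.3904 0.008 ]]
side@8 [[0.4845 0.4033 0.008 ]
 [0.4936 0.3375 0.008 ]
 [0.4485 0.3332 0.008 ]
 [0.4401 0.3955 0.008 ]]
rail top [[0.5307 0.3944 0.01  ]
 [0.5192 0.2501 0.01  ]] side [[0.5297 0.4017 0.01  ]
 [0.5194 0.2527 0.01  ]]
pivot [[0.4634 0.2855 0.0195]] [[0.4632 0.2872 0.0195]] grip [[0.426  0.2942 0.0155]] [[0.4265 0.2934 0.0155]]
```

The heights agree with the text (plate about 8 mm, screw about 19 mm, handle about 16 mm). Nest: corner ≈ (0.5194, 0.2505), +x at −94.2°. The plate centre in nest coordinates is ≈ (−111, −60) mm, askew by about +11°. Before the long swing I'll check the obstacles.

```bash
cat >> h.py <<'E'
O=np.array([.5194,.2505]);ex=np.array([-.0733,-.9973]);ey=np.array([.9973,-.0733])
def n2w(x,y,z): return np.r_[O+ex*x/1e3+ey*y/1e3,z/1e3]
def w2n(p): d=np.array(p[:2])-O; return np.r_[d@ex,d@ey]*1e3
def plan(P,yaw=None,pos=None,rot=None):
    """unit shift/turn from current pose to world P, tool down, tool-x heading yaw (rad)"""
    s=ctrl.get_state();p=np.array(s['position']);r=R.from_rotvec(s['tool_rot'])
    t=r if yaw is None else R.from_matrix(np.array([[np.cos(yaw),np.sin(yaw),0],[np.sin(yaw),-np.cos(yaw),0],[0,0,-1]]))
    return np.r_[r.inv().apply(np.array(P)-p)/.3,(r.inv()*t).as_rotvec()/np.radians(60)].round(4)
NY=np.arctan2(-.0733,.9973)
E
python3 - <<'E'
from h import *
np.set_printoptions(precision=3,suppress=True)
a=shot('top');b=shot('side')
print('eyepiece,stage?,box front corner',tri(a,[(490,200),(432,185),(186,173),(277,173)],b,[(322,38),(300,150),(75,205),(215,232)]))
print('edge',at(a,[(200,247),(400,250),(500,252)],0))
print('stage front',at(a,[(427,236),(437,236),(497,238)],.08), 'box r/front',at(a,[(275,178)],.0))
# where arc path points at z .22 appear in side view
for y in(-.6,-.45,-.3,-.15,0,.15,.3):
    x=np.sqrt(max(.47**2-y*y,.04)); print(y,x,proj(a,[x,y,.22]),proj(b,[x,y,.22]))
E
```

```text
eyepiece,stage?,box front corner [[ 0.477 -0.161  0.395  0.003]
 [ 0.545 -0.147  0.059  0.031]
 [ 0.66   0.572  0.182  0.246]
 [ 0.621  0.29  -0.012  0.055]]
edge [[ 0.375  0.493  0.   ]
 [ 0.382 -0.072  0.   ]
 [ 0.383 -0.363  0.   ]]
stage front [[ 0.42  -0.125  0.08 ]
 [ 0.42  -0.152  0.08 ]
 [ 0.419 -0.318  0.08 ]] box r/front [[0.578 0.287 0.   ]]
-0.6 0.2 [[627.316 326.139]] [[412.667  76.193]]
-0.45 0.2 [[573.449 327.204]] [[413.103  84.583]]
-0.3 0.36180105030251086 [[515.569 259.175]] [[362.095  90.781]]
-0.15 0.44542114902640173 [[454.734 222.635]] [[329.314 100.063]]
0 0.47 [[392.382 210.581]] [[312.086 112.722]]
0.15 0.44542114902640173 [[328.779 219.23 ]] [[311.134 129.787]]
0.3 0.36180105030251086 [[263.808 253.096]] [[337.758 153.929]]
```

The eyepiece overhangs at about (0.477, −0.161, 0.395). I'll swing over high and close to the base.

>>> {"method": "jog_arm", "body": {"moves": [0, 0, -0.2, 0, 0, 0.1, -0.54, 0, 0, -0.4, 0, 0, 0.2, -0.54, 0, 0, -0.6, 0, 0, 0.3, -0.54, 0, 0, -0.8, 0, 0, 0.375, -0.54, 0, 0, -0.87, 0, 0, 0.375, -0.54, 0.07, -0.21, -0.87, 0, 0, 0.375, -0.54, 0.15, -0.42, -0.87, 0, 0, 0.375, -0.54, 0.22, -0.62, -0.87, 0, 0, 0.375, -0.54]}}

```text
time: 1.3
position: [0.2081, -0.4279, 0.4834]
tool_rot: [3.139, -0.116, 0.0]
ft_force: [0.8, 0.9, 1.8]
grip_width: 0.256
grip_force: 0.0
```

Run:
```python
from h import *
s=ctrl.get_state();print(s['time'],s['position'],s['joint_positions'],s['grip_width'])
print(R.from_rotvec(s['tool_rot']).as_matrix().round(3))
for P in((.33,-.30,.48),(.40,-.16,.48),(.445,-.05,.48)): print(plan(P,NY))
```

```text
1.3 [ 0.20805848 -0.42794275  0.4833592 ] [ 1.13912839 -0.04005031 -0.07295496  1.34430705 -0.00303297  1.83717957
 -0.57907762] 0.2557334460873639
[[ 0.997 -0.074  0.   ]
 [-0.074 -0.997 -0.   ]
 [ 0.     0.    -1.   ]]
[ 3.740e-01 -4.553e-01  1.120e-02  0.000e+00 -0.000e+00 -3.000e-04]
[ 5.723e-01 -9.378e-01  1.120e-02  0.000e+00 -0.000e+00 -3.000e-04]
[ 6.9490e-01 -1.3146e+00  1.1200e-02  0.0000e+00 -0.0000e+00 -3.0000e-04]
```

>>> {"method": "jog_arm", "body": {"moves": [0.1, -0.15, 0, 0, 0, 0, -0.54, 0.23, -0.3, 0, 0, 0, -0.54, 0.38, -0.45, 0, 0, 0, -0.54, 0.47, -0.6, 0, 0, 0, -0.54, 0.55, -0.75, 0, 0, 0, -0.54, 0.62, -0.9, 0, 0, 0, -0.54, 0.64, -0.95, 0, 0, 0, -0.54, 0.65, -1.0, 0, 0, 0, -0.54]}}

```text
invalid input
```

Run:
```python
from h import *
s=ctrl.get_state();print(s['time'],s['position'],s['joint_positions'],s['ft_force'])
for P in((.46,0.0,.45),(.45,.15,.4)): print(plan(P,NY))
```

```text
1.3 [ 0.20805848 -0.42794275  0.4833592 ] [ 1.13912839 -0.04005031 -0.07295496  1.34430705 -0.00303297  1.83717957
 -0.57907762] [0.80567047 0.93546888 1.77125549]
[ 7.3250e-01 -1.4845e+00  1.1120e-01  0.0000e+00 -0.0000e+00 -3.0000e-04]
[ 6.6240e-01 -1.9806e+00  2.7780e-01  0.0000e+00 -0.0000e+00 -3.0000e-04]
```

>>> {"method": "jog_arm", "body": {"moves": [0.1, -0.15, 0, 0, 0, 0, -0.54, 0.23, -0.3, 0, 0, 0, -0.54, 0.38, -0.45, 0, 0, 0, -0.54, 0.47, -0.6, 0, 0, 0, -0.54, 0.55, -0.75, 0, 0, 0, -0.54, 0.62, -0.9, 0, 0, 0, -0.54, 0.64, -0.95, 0, 0, 0, -0.54, 0.65, -0.98, 0, 0, 0, -0.54]}}

```text
invalid input
```

Run:
```python
from h import *
s=ctrl.get_state();print(s['time'],s['position'],s['joint_positions'],s['ft_force'])
for P in((.46,0.0,.45),(.45,.15,.4)): print(plan(P,NY))
```

```text
1.3 [ 0.20805848 -0.42794275  0.4833592 ] [ 1.13912839 -0.04005031 -0.07295496  1.34430705 -0.00303297  1.83717957
 -0.57907762] [0.80567047 0.93546888 1.77125549]
[ 7.3250e-01 -1.4845e+00  1.1120e-01  0.0000e+00 -0.0000e+00 -3.0000e-04]
[ 6.6240e-01 -1.9806e+00  2.7780e-01  0.0000e+00 -0.0000e+00 -3.0000e-04]
```

>>> {"method": "jog_arm", "body": {"moves": [0.1, -0.15, 0, 0, 0, 0, -0.54, 0.23, -0.3, 0, 0, 0, -0.54, 0.38, -0.45, 0, 0, 0, -0.54, 0.47, -0.6, 0, 0, 0, -0.54, 0.55, -0.75, 0, 0, 0, -0.54, 0.62, -0.9, 0, 0, 0, -0.54, 0.64, -0.95, 0, 0, 0, -0.54, 0.65, -0.98, 0, 0, 0, -0.54]}}

```text
invalid input
```

>>> {"method": "jog_arm", "body": {"moves": [0.1, -0.15, 0, 0, 0, 0.0, -0.54, 0.23, -0.3, 0, 0, 0, -0.54, 0.37, -0.45, 0, 0, 0, -0.54, 0.47, -0.6, 0, 0, 0, -0.54, 0.55, -0.75, 0, 0, 0, -0.54, 0.6, -0.85, 0, 0, 0, -0.54, 0.62, -0.9, 0, 0, 0, -0.54, 0.62, -0.9, 0, 0, 0, -0.54], "newtons": 20}}

```text
invalid input
```

>>> {"method": "jog_arm", "body": {"moves": [0.1, -0.15, 0, 0, 0, 0, -0.54, 0.2, -0.3, 0, 0, 0, -0.54, 0.3, -0.4, 0, 0, 0, -0.54, 0.4, -0.5, 0, 0, 0, -0.54, 0.4, -0.5, 0, 0, 0, -0.54, 0.4, -0.5, 0, 0, 0, -0.54, 0.4, -0.5, 0, 0, 0, -0.54, 0.4, -0.5, 0, 0, 0, -0.54]}}

```text
invalid input
```

Run:
```python
from h import *
s=ctrl.get_state();print(s['time'],s['position'],s['joint_positions'],s['ft_force'])
```

```text
1.3 [ 0.20805848 -0.42794275  0.4833592 ] [ 1.13912839 -0.04005031 -0.07295496  1.34430705 -0.00303297  1.83717957
 -0.57907762] [0.80567047 0.93546888 1.77125549]
```

>>> {"method": "jog_arm", "body": {"moves": [0.1, -0.15, 0.01, 0, 0, 0.01, -0.54, 0.2, -0.3, 0.01, 0, 0, 0.01, -0.54, 0.3, -0.4, 0.01, 0, 0, 0.01, -0.54, 0.4, -0.5, 0.01, 0, 0, 0.01, -0.54, 0.4, -0.5, 0.01, 0, 0, 0.01, -0.54, 0.4, -0.5, 0.01, 0, 0, 0.01, -0.54, 0.4, -0.5, 0.01, 0, 0, 0.01, -0.54, 0.4, -0.5, 0.01, 0, 0, 0.01, -0.54]}}

```text
time: 2.3
position: [0.3379, -0.2899, 0.4805]
tool_rot: [-3.139, 0.136, 0.0]
ft_force: [-0.1, 0.2, -0.4]
grip_width: 0.231
grip_force: 0.0
```

>>> {"method": "jog_arm", "body": {"moves": [0.08, -0.15, 0.01, 0, 0, -0.01, -0.54, 0.15, -0.3, 0.01, 0, 0, -0.01, -0.54, 0.22, -0.45, 0.01, 0, 0, -0.01, -0.54, 0.26, -0.6, 0.01, 0, 0, -0.01, -0.54, 0.29, -0.75, 0.01, 0, 0, -0.01, -0.54, 0.31, -0.88, 0.01, 0, 0, -0.01, -0.54, 0.31, -0.96, 0.01, 0, 0, -0.01, -0.54, 0.31, -0.96, 0.01, 0, 0, -0.01, -0.54]}}

```text
time: 3.3
position: [0.4555, -0.0085, 0.4778]
tool_rot: [3.139, -0.111, 0.001]
ft_force: [1.1, -0.6, -0.4]
grip_width: 0.231
grip_force: 0.0
```

Run:
```python
from h import *
s=ctrl.get_state();print(s['time'],s['position'],s['joint_positions'],s['ft_force'])
for P in((.44,.27,.35),n2w(-111,-105,60),n2w(-111,-105,4)): print(P,plan(P,NY))
```

```text
3.3 [ 0.45551887 -0.00847791  0.47780669] [ 0.71109286 -0.08536311 -0.67538697  1.38027775 -0.05482729  1.82710277
 -1.61763652] [ 1.13166156 -0.63796301 -0.3731799 ]
(0.44, 0.27, 0.35) [-1.171e-01 -9.224e-01  4.257e-01  3.000e-04 -5.000e-04  2.800e-03]
[0.4228198 0.3688968 0.06     ] [-1.9790e-01 -1.2475e+00  1.3922e+00  3.0000e-04 -5.0000e-04  2.8000e-03]
[0.4228198 0.3688968 0.004    ] [-1.9800e-01 -1.2476e+00  1.5789e+00  3.0000e-04 -5.0000e-04  2.8000e-03]
```

>>> {"method": "jog_arm", "body": {"moves": [-0.01, -0.15, 0.05, 0, 0, 0.003, -0.54, -0.03, -0.3, 0.1, 0, 0, 0.003, -0.54, -0.05, -0.45, 0.16, 0, 0, 0.003, -0.54, -0.06, -0.6, 0.22, 0, 0, 0.003, -0.54, -0.08, -0.75, 0.3, 0, 0, 0.003, -0.54, -0.1, -0.9, 0.4, 0, 0, 0.003, -0.54, -0.14, -0.97, 0.5, 0, 0, 0.003, -0.54, -0.14, -0.97, 0.6, 0, 0, 0.003, -0.54]}}

```text
time: 4.3
position: [0.4349, 0.2838, 0.2964]
tool_rot: [-3.139, 0.118, 0.001]
ft_force: [0.5, -0.3, 0.8]
grip_width: 0.229
grip_force: 0.0
```

Run:
```python
from h import *
s=ctrl.get_state();print(s['time'],s['position'],s['joint_positions'],s['ft_force'])
for P in(n2w(-111,-112,40),n2w(-111,-112,4)): print(P,plan(P,NY))
```

```text
4.3 [0.43492617 0.28382603 0.29640296] [ 0.39440646  0.08883375 -1.07223356  1.62522273  0.07797995  1.4742346
 -2.32957542] [ 0.52954938 -0.31365086  0.79494243]
[0.4158387 0.3694099 0.04     ] [-8.450e-02 -2.795e-01  8.548e-01 -2.000e-04  3.000e-04 -1.600e-03]
[0.4158387 0.3694099 0.004    ] [-8.450e-02 -2.795e-01  9.748e-01 -2.000e-04  3.000e-04 -1.600e-03]
```

>>> {"method": "jog_arm", "body": {"moves": [-0.01, -0.05, 0.12, 0, 0, -0.002, -0.54, -0.03, -0.1, 0.3, 0, 0, -0.002, -0.54, -0.05, -0.15, 0.45, 0, 0, -0.002, -0.54, -0.06, -0.2, 0.6, 0, 0, -0.002, -0.54, -0.08, -0.25, 0.75, 0, 0, -0.002, -0.54, -0.085, -0.28, 0.855, 0, 0, -0.002, -0.54, -0.085, -0.28, 0.855, 0, 0, -0.002, -0.54, -0.085, -0.28, 0.855, 0, 0, -0.002, -0.54]}}

```text
time: 5.3
position: [0.4177, 0.3685, 0.042]
tool_rot: [-3.139, 0.12, -0.002]
ft_force: [-0.0, 0.1, 0.4]
grip_width: 0.227
grip_force: 0.0
```

Run:
```python
from h import *
s=ctrl.get_state();print(s['time'],s['position'],s['joint_positions'],s['ft_force'])
a=shot('top');b=shot('side')
q=s['position']; 
A=cv2.resize(a['pixels'][165:250,215:315,::-1],None,fx=6,fy=6,interpolation=2);B=cv2.resize(b['pixels'][195:280,230:330,::-1],None,fx=6,fy=6,interpolation=2)[:, :]
cv2.imwrite('pics/p1.png',cv2.resize(np.hstack([A,B]),(800,340)))
for P in(n2w(-111,-112,4),n2w(-111,-55.5,4)): print(P,plan(P,NY))
```

```text
5.3 [0.41765635 0.36851214 0.04203624] [-0.0695299   0.40670633 -0.82525708  1.85750684  0.34788155  1.02646992
 -2.68467546] [-0.04915984  0.148082    0.40794636]
[0.4158387 0.3694099 0.004    ] [-0.0073 -0.0011  0.1288 -0.0013 -0.0021 -0.0031]
[0.47218615 0.36526845 0.004     ] [ 0.181  -0.0017  0.1292 -0.0013 -0.0021 -0.0031]
```

View pics/p1.png

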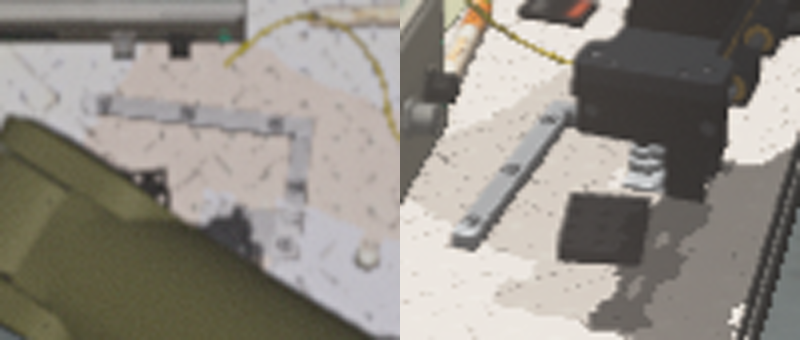

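Joint 7 is at its limit, so I'll give the tool a half turn in place, which is an equivalent pose.

>>> {"method": "jog_arm", "body": {"moves": [-0.01, 0.001, 0.001, 0, 0, -0.15, -0.54, -0.01, 0.001, 0.001, 0, 0, -0.3, -0.54, -0.01, 0.001, 0.001, 0, 0, -0.45, -0.54, -0.01, 0.001, 0.001, 0, 0, -0.6, -0.54, -0.01, 0.001, 0.001, 0, 0, -0.75, -0.54, -0.01, 0.001, 0.001, 0, 0, -0.9, -0.54, -0.01, 0.001, 0.001, 0, 0, -0.99, -0.54, -0.01, 0.001, 0.001, 0, 0, -0.99, -0.54]}}

```text
time: 6.4
position: [0.4145, 0.3686, 0.0419]
tool_rot: [-2.787, -1.449, -0.003]
ft_force: [-0.3, 0.2, -0.4]
grip_width: 0.228
grip_force: 0.0
```

>>> {"method": "jog_arm", "body": {"moves": [0.001, 0.001, 0.001, 0, 0, -0.15, -0.54, 0.001, 0.001, 0.001, 0, 0, -0.3, -0.54, 0.001, 0.001, 0.001, 0, 0, -0.45, -0.54, 0.001, 0.001, 0.001, 0, 0, -0.6, -0.54, 0.001, 0.001, 0.001, 0, 0, -0.75, -0.54, 0.001, 0.001, 0.001, 0, 0, -0.9, -0.54, 0.001, 0.001, 0.001, 0, 0, -0.99, -0.54, 0.001, 0.001, 0.001, 0, 0, -0.99, -0.54]}}

```text
time: 7.4
position: [0.4143, 0.3688, 0.0409]
tool_rot: [1.704, 2.639, 0.001]
ft_force: [-0.3, 0.5, 0.1]
grip_width: 0.232
grip_force: 0.0
```

>>> {"method": "jog_arm", "body": {"moves": [0.001, 0.001, 0.001, 0, 0, -0.15, -0.54, 0.001, 0.001, 0.001, 0, 0, -0.3, -0.54, 0.001, 0.001, 0.001, 0, 0, -0.45, -0.54, 0.001, 0.001, 0.001, 0, 0, -0.6, -0.54, 0.001, 0.001, 0.001, 0, 0, -0.75, -0.54, 0.001, 0.001, 0.001, 0, 0, -0.9, -0.54, 0.001, 0.001, 0.001, 0, 0, -0.99, -0.54, 0.001, 0.001, 0.001, 0, 0, -0.99, -0.54]}}

```text
time: 8.4
position: [0.4142, 0.3692, 0.0404]
tool_rot: [0.173, 3.136, -0.0]
ft_force: [0.1, -0.7, 1.0]
grip_width: 0.234
grip_force: 0.0
```

Run:
```python
from h import *
s=ctrl.get_state();print(s['time'],s['position'],s['joint_positions'],s['ft_force'])
print(R.from_rotvec(s['tool_rot']).as_matrix().round(3))
for P in(n2w(-111,-112,4),n2w(-111,-55.5,4)): print(P,plan(P,NY+np.pi))
```

```text
8.4 [0.41421209 0.36923952 0.04038892] [ 0.25625223  0.73546402 -1.34573822  1.85487445  0.77412121  1.21155603
  0.11451   ] [ 0.11427911 -0.74451896  1.00971481]
[[-0.994  0.11   0.001]
 [ 0.11   0.994 -0.   ]
 [-0.001 -0.    -1.   ]]
[0.4158387 0.3694099 0.004    ] [-5.300e-03  1.200e-03  1.213e-01 -1.000e-04  6.000e-04 -3.530e-02]
[0.47218615 0.36526845 0.004     ] [-1.935e-01  8.100e-03  1.214e-01 -1.000e-04  6.000e-04 -3.530e-02]
```

>>> {"method": "jog_arm", "body": {"moves": [-0.005, 0.001, 0.05, 0, 0, -0.035, -0.54, -0.005, 0.001, 0.1, 0, 0, -0.035, -0.54, -0.005, 0.001, 0.121, 0, 0, -0.035, -0.54, -0.02, 0.001, 0.121, 0, 0, -0.035, -0.54, -0.04, 0.003, 0.121, 0, 0, -0.035, -0.54, -0.06, 0.004, 0.121, 0, 0, -0.035, -0.54, -0.08, 0.005, 0.121, 0, 0, -0.035, -0.54, -0.1, 0.006, 0.121, 0, 0, -0.035, -0.54]}}

```text
time: 9.4
position: [0.4443, 0.368, 0.0039]
tool_rot: [0.11, 3.14, 0.0]
ft_force: [-0.6, -0.2, 0.6]
grip_width: 0.232
grip_force: 0.2
```

Run:
```python
from h import *
s=ctrl.get_state();print(s['time'],s['position'],w2n(s['position']),s['joint_positions'],s['ft_force'])
b=shot('side')
cv2.imwrite('pics/p2.png',cv2.resize(b['pixels'][195:280,230:330,::-1],None,fx=6,fy=6,interpolation=2))
for P in(n2w(-111,-57,4),): print(P,plan(P,NY+np.pi))
```

```text
9.4 [0.44430943 0.3680308  0.00393815] [-111.70933133  -83.50283397] [ 0.22054982  0.8049104  -1.27337664  1.82345287  0.8395719   1.18328853
  0.16839246] [-0.56984747 -0.20654586  0.59744049]
[0.4706902 0.3653784 0.004    ] [-0.0851 -0.0021 -0.0003  0.0002  0.0006  0.0023]
```

View pics/p2.png

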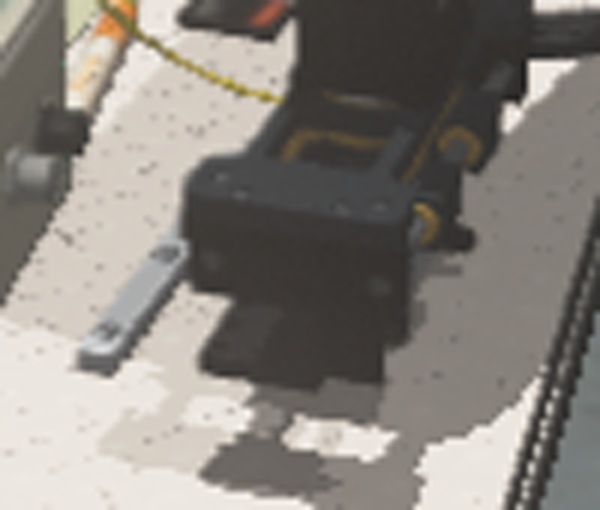

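In the side crop, the plate (~(260,350)) is in front of the fingers and moving toward the rail. I'll continue the push.

>>> {"method": "jog_arm", "body": {"moves": [-0.015, -0.001, 0.001, 0, 0, 0.002, -0.54, -0.03, -0.001, 0.001, 0, 0, 0.002, -0.54, -0.045, -0.001, 0.001, 0, 0, 0.002, -0.54, -0.058, -0.001, 0.001, 0, 0, 0.002, -0.54, -0.07, -0.002, 0.001, 0, 0, 0.002, -0.54, -0.077, -0.002, 0.001, 0, 0, 0.002, -0.54, -0.082, -0.002, 0.001, 0, 0, 0.002, -0.54, -0.085, -0.002, 0.001, 0, 0, 0.002, -0.54]}}

```text
time: 10.45
position: [0.4692, 0.3656, 0.0035]
tool_rot: [-0.113, -3.139, 0.0]
ft_force: [-0.1, -0.8, -0.6]
grip_width: 0.229
grip_force: 0.1
```

>>> {"method": "jog_arm", "body": {"moves": [-0.002, 0.001, 0.001, 0, 0, 0.001, -0.54, -0.003, 0.001, 0.001, 0, 0, 0.001, -0.54, -0.004, 0.001, 0.001, 0, 0, 0.001, -0.54, -0.005, 0.001, 0.001, 0, 0, 0.001, -0.54, -0.006, 0.001, 0.001, 0, 0, 0.001, -0.54, -0.007, 0.001, 0.001, 0, 0, 0.001, -0.54, -0.007, 0.001, 0.001, 0, 0, 0.001, -0.54, -0.007, 0.001, 0.001, 0, 0, 0.001, -0.54]}}

```text
time: 11.45
position: [0.4712, 0.3659, 0.0032]
tool_rot: [-0.114, -3.139, 0.0]
ft_force: [-1.3, 1.7, -0.4]
grip_width: 0.231
grip_force: 0.3
```

>>> {"method": "jog_arm", "body": {"moves": [-0.002, 0.001, 0.001, 0, 0, 0.001, -0.54, -0.004, 0.001, 0.001, 0, 0, 0.001, -0.54, -0.006, 0.001, 0.001, 0, 0, 0.001, -0.54, -0.007, 0.001, 0.001, 0, 0, 0.001, -0.54, -0.008, 0.001, 0.001, 0, 0, 0.001, -0.54, -0.008, 0.001, 0.001, 0, 0, 0.001, -0.54, -0.008, 0.001, 0.001, 0, 0, 0.001, -0.54, -0.008, 0.001, 0.001, 0, 0, 0.001, -0.54]}}

```text
time: 12.45
position: [0.4718, 0.3665, 0.0029]
tool_rot: [-0.114, -3.137, -0.0]
ft_force: [-5.2, 1.0, 2.9]
grip_width: 0.227
grip_force: 3.0
```

Run:
```python
from h import *
s=ctrl.get_state();print(s['time'],s['position'],w2n(s['position']),s['joint_positions'],s['ft_force'])
```

```text
12.45 [0.47178921 0.36651156 0.00289401] [-112.20845831  -55.98588651] [ 0.21372592  0.83198789 -1.25067693  1.77041841  0.8492804   1.20147118
  0.20758204] [-5.18355562  0.98966077  2.86163214]
```

Force of 5 N against the rail at y≈−56, as expected. Next I'll back off, close the fingers and go round behind the plate's tail.

Run:
```python
from h import *
for P in(n2w(-112,-70,4),n2w(-112,-70,40),n2w(-170,-24,40),n2w(-170,-24,4)): print(P,plan(P,NY+np.pi))
```

```text
[0.4577986 0.3673286 0.004    ] [ 0.0467 -0.0007 -0.0036 -0.0001 -0.0025  0.0006]
[0.4577986 0.3673286 0.04     ] [ 4.700e-02 -7.000e-04 -1.236e-01 -1.000e-04 -2.500e-03  6.000e-04]
[0.5079258 0.4218002 0.04     ] [-1.064e-01  1.926e-01 -1.240e-01 -1.000e-04 -2.500e-03  6.000e-04]
[0.5079258 0.4218002 0.004    ] [-1.067e-01  1.926e-01 -4.000e-03 -1.000e-04 -2.500e-03  6.000e-04]
```

>>> {"method": "jog_arm", "body": {"moves": [0.047, 0.001, -0.004, 0, 0, 0.001, -0.54, 0.047, 0.001, -0.06, 0, 0, 0.001, -0.54, 0.047, 0.001, -0.124, 0, 0, 0.001, -1, -0.03, 0.1, -0.124, 0, 0, 0.001, -1, -0.1, 0.19, -0.124, 0, 0, 0.001, -1, -0.1, 0.19, -0.124, 0, 0, 0.001, -1, -0.1, 0.19, -0.124, 0, 0, 0.001, -1, -0.1, 0.19, -0.124, 0, 0, 0.001, -1]}}

```text
time: 13.45
position: [0.5077, 0.4198, 0.0405]
tool_rot: [0.118, 3.139, -0.001]
ft_force: [0.3, 0.0, -0.5]
grip_width: 0.009
grip_force: 0.0
```

Run:
```python
from h import *
s=ctrl.get_state();print(s['time'],s['position'],w2n(s['position']),s['joint_positions'],s['ft_force'],s['grip_width'])
a=shot('top');b=shot('side')
A=cv2.resize(a['pixels'][165:250,215:315,::-1],None,fx=6,fy=6,interpolation=2);B=cv2.resize(b['pixels'][195:280,230:330,::-1],None,fx=6,fy=6,interpolation=2)
cv2.imwrite('pics/p3.png',cv2.resize(np.hstack([A,B]),(800,340)))
for P in(n2w(-170,-24,4),n2w(-140,-24,4)): print(P,plan(P,NY+np.pi))
```

```text
13.45 [0.50766819 0.41983525 0.04050372] [-168.01810457  -24.11240785] [ 0.08667954  0.85696753 -1.21982141  1.58793715  0.82976472  1.29678203
  0.23374072] [ 0.2916444   0.04204374 -0.4869356 ] 0.008847864492991837
[0.5079258 0.4218002 0.004    ] [ 0.      0.0067  0.121  -0.0006  0.0004 -0.0017]
[0.5057268 0.3918812 0.004    ] [-1.000e-04 -9.330e-02  1.211e-01 -6.000e-04  4.000e-04 -1.700e-03]
```

View pics/p3.png

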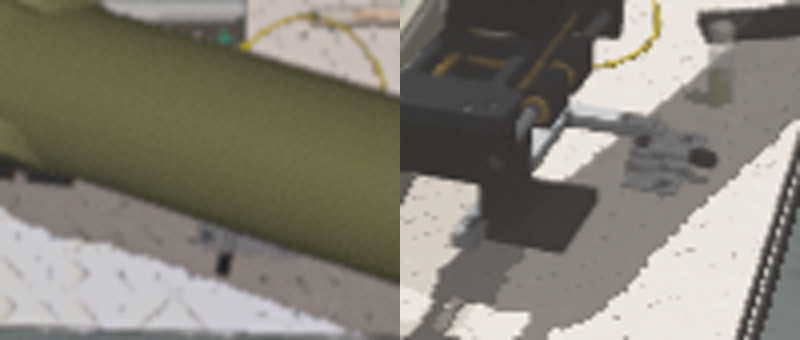

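The side crop shows the plate along the rail, with near-side corners at about (597,190) and (565,250).

Run:
```python
from h import *
b=shot('side')
uv=[(230+(u-400+.5)/4-.5,195+(v+.5)/4-.5) for u,v in((597,189),(567,247),(488,238))]
for p in at(b,uv,.008): print(p,w2n(p))
```

```text
[0.48045    0.32996918 0.008     ] [-76.39958088 -44.66992584]
[0.48161899 0.39360971 0.008     ] [-139.9539615   -48.16894176]
[0.52566158 0.39505943 0.008     ] [-144.62809769   -4.35153081]
```

>>> {"method": "jog_arm", "body": {"moves": [0.001, 0.004, 0.05, 0, 0, -0.001, -1, 0.001, 0.004, 0.1, 0, 0, -0.001, -1, 0.001, 0.004, 0.121, 0, 0, -0.001, -1, 0.001, -0.03, 0.121, 0, 0, -0.001, -1, 0.001, -0.06, 0.121, 0, 0, -0.001, -1, 0.001, -0.09, 0.121, 0, 0, -0.001, -1, 0.001, -0.12, 0.121, 0, 0, -0.001, -1, 0.001, -0.15, 0.121, 0, 0, -0.001, -1]}}

```text
time: 14.6
position: [0.5043, 0.3751, 0.0041]
tool_rot: [0.116, 3.139, 0.0]
ft_force: [-0.6, 0.7, -0.8]
grip_width: 0.005
grip_force: 0.2
```

Run:
```python
from h import *
s=ctrl.get_state();print(s['time'],s['position'],w2n(s['position']),s['joint_positions'],s['ft_force'],s['grip_width'])
for P in(n2w(-80,-24,4),n2w(-75,-24,4)): print(P,plan(P,NY+np.pi))
```

```text
14.6 [0.50429848 0.3751035  0.00408919] [-123.16012839  -24.19418556] [ 0.17626371  0.85685852 -1.21245319  1.69174974  0.85335784  1.22128112
  0.2480787 ] [-0.55284559  0.72312925 -0.83984196] 0.0054140924189003655
[0.5013288 0.3320432 0.004    ] [-0.0008 -0.1439  0.0003  0.0002  0.0004 -0.0007]
[0.5009623 0.3270567 0.004    ] [-0.0008 -0.1605  0.0003  0.0002  0.0004 -0.0007]
```

>>> {"method": "jog_arm", "body": {"moves": [-0.001, -0.03, 0.001, 0, 0, -0.001, -1, -0.001, -0.055, 0.001, 0, 0, -0.001, -1, -0.001, -0.08, 0.001, 0, 0, -0.001, -1, -0.001, -0.1, 0.001, 0, 0, -0.001, -1, -0.001, -0.115, 0.001, 0, 0, -0.001, -1, -0.001, -0.13, 0.001, 0, 0, -0.001, -1, -0.001, -0.143, 0.001, 0, 0, -0.001, -1, -0.001, -0.143, 0.001, 0, 0, -0.001, -1]}}

```text
time: 15.6
position: [0.5014, 0.3325, 0.0034]
tool_rot: [0.115, 3.139, -0.001]
ft_force: [0.3, -0.6, 0.3]
grip_width: 0.006
grip_force: 0.0
```

>>> {"method": "jog_arm", "body": {"moves": [0.001, -0.003, 0.001, 0, 0, 0.001, -1, 0.001, -0.006, 0.001, 0, 0, 0.001, -1, 0.001, -0.009, 0.001, 0, 0, 0.001, -1, 0.001, -0.012, 0.001, 0, 0, 0.001, -1, 0.001, -0.014, 0.001, 0, 0, 0.001, -1, 0.001, -0.016, 0.001, 0, 0, 0.001, -1, 0.001, -0.016, 0.001, 0, 0, 0.001, -1, 0.001, -0.016, 0.001, 0, 0, 0.001, -1]}}

```text
time: 16.6
position: [0.5007, 0.3281, 0.0032]
tool_rot: [0.116, 3.139, -0.0]
ft_force: [0.4, -0.2, -0.4]
grip_width: 0.011
grip_force: 0.1
```

Run:
```python
from h import *
s=ctrl.get_state();print(s['time'],s['position'],w2n(s['position']),s['joint_positions'],s['ft_force'],s['grip_width'])
for P in(n2w(-75,-24,4),): print(P,plan(P,NY+np.pi))
```

```text
16.6 [0.50065213 0.32807664 0.00318264] [-75.99296759 -24.38362345] [ 0.28848363  0.82434582 -1.24198259  1.76922366  0.84312524  1.19600629
  0.29016446] [ 0.40609042 -0.16131133 -0.42699863] 0.01063064590984276
[0.5009623 0.3270567 0.004    ] [-0.0013 -0.0033 -0.0027 -0.0002  0.     -0.0005]
```

>>> {"method": "jog_arm", "body": {"moves": [-0.001, -0.002, -0.002, 0, 0, 0.001, -1, -0.001, -0.004, -0.002, 0, 0, 0.001, -1, -0.001, -0.006, -0.002, 0, 0, 0.001, -1, -0.001, -0.008, -0.002, 0, 0, 0.001, -1, -0.001, -0.01, -0.002, 0, 0, 0.001, -1, -0.001, -0.01, -0.002, 0, 0, 0.001, -1, -0.001, -0.01, -0.002, 0, 0, 0.001, -1, -0.001, -0.01, -0.002, 0, 0, 0.001, -1]}}

```text
time: 17.6
position: [0.5007, 0.3251, 0.0038]
tool_rot: [0.118, 3.139, -0.0]
ft_force: [1.4, 0.1, -0.2]
grip_width: 0.004
grip_force: 0.0
```

>>> {"method": "jog_arm", "body": {"moves": [0.001, -0.002, 0.001, 0, 0, 0.001, -1, 0.001, -0.004, 0.001, 0, 0, 0.001, -1, 0.001, -0.006, 0.001, 0, 0, 0.001, -1, 0.001, -0.008, 0.001, 0, 0, 0.001, -1, 0.001, -0.01, 0.001, 0, 0, 0.001, -1, 0.001, -0.01, 0.001, 0, 0, 0.001, -1, 0.001, -0.01, 0.001, 0, 0, 0.001, -1, 0.001, -0.01, 0.001, 0, 0, 0.001, -1]}}

```text
time: 18.6
position: [0.5002, 0.322, 0.0034]
tool_rot: [-0.119, -3.139, 0.0]
ft_force: [0.6, 0.1, -0.9]
grip_width: 0.007
grip_force: 0.0
```

Run:
```python
from h import *
s=ctrl.get_state();print(s['time'],s['position'],w2n(s['position']),s['ft_force'],s['grip_width'])
b=shot('side')
cv2.imwrite('pics/p4.png',cv2.resize(b['pixels'][205:265,245:335,::-1],None,fx=8,fy=8,interpolation=2))
```

```text
18.6 [0.50019761 0.32203659 0.00343939] [-69.93590228 -24.39417343] [ 0.64163779  0.09961555 -0.94689873] 0.006800129320814414
```

View pics/p4.png

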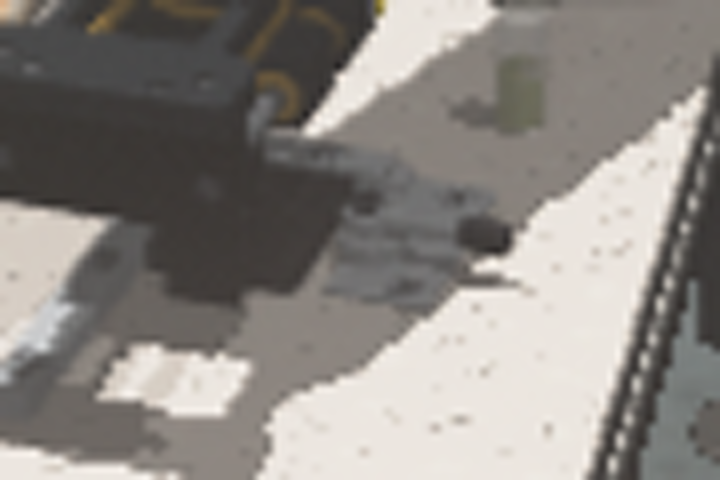

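The plate is entering, with its near corner at crop (300,290). No contact force yet, so the fingertips must be thinner than assumed. I'll continue.

>>> {"method": "jog_arm", "body": {"moves": [0.001, -0.002, 0.001, 0, 0, 0.001, -1, 0.001, -0.004, 0.001, 0, 0, 0.001, -1, 0.001, -0.006, 0.001, 0, 0, 0.001, -1, 0.001, -0.008, 0.001, 0, 0, 0.001, -1, 0.001, -0.01, 0.001, 0, 0, 0.001, -1, 0.001, -0.01, 0.001, 0, 0, 0.001, -1, 0.001, -0.01, 0.001, 0, 0, 0.001, -1, 0.001, -0.01, 0.001, 0, 0, 0.001, -1]}}

```text
time: 19.65
position: [0.4999, 0.3205, 0.0037]
tool_rot: [0.12, 3.138, 0.004]
ft_force: [1.9, 4.9, -0.1]
grip_width: 0.004
grip_force: 2.6
```

Run:
```python
from h import *
b=shot('side')
uv=[(245+(u+.5)/8-.5,205+(v+.5)/8-.5) for u,v in((352,180),(300,290),(165,290))]
for p in at(b,uv,.008): print(p,w2n(p))
s=ctrl.get_state();print(w2n(s['position']),s['ft_force'])
```

```text
[0.47439308 0.2566143  0.008     ] [ -2.79878115 -45.33357947]
[0.47451301 0.32360889 0.008     ] [-69.62127663 -50.12467739]
[0.51189964 0.33281936 0.008     ] [-81.54732574 -13.5141154 ]
[-68.40066136 -24.53633299] [ 2.06954561  4.49669954 -0.25453756]
```

The end stop is met (4.9 N). Now I'll back off and nudge the tail gently toward the rail to check it's seated.

Run:
```python
from h import *
for P in(n2w(-80,-24,5),n2w(-80,-72,5),n2w(-61,-72,5),n2w(-61,-57.5,5),n2w(-61,-55,5)): print(plan(P,NY+np.pi))
```

```text
[-0.0017  0.0387 -0.0043  0.0024  0.0008 -0.003 ]
[ 0.1583  0.0382 -0.0044  0.0024  0.0008 -0.003 ]
[ 0.1581 -0.0252 -0.0046  0.0024  0.0008 -0.003 ]
[ 0.1098 -0.025  -0.0045  0.0024  0.0008 -0.003 ]
[ 0.1015 -0.025  -0.0045  0.0024  0.0008 -0.003 ]
```

>>> {"method": "jog_arm", "body": {"moves": [-0.001, 0.04, -0.004, 0.001, 0.001, -0.002, -1, 0.08, 0.04, -0.004, 0.001, 0.001, -0.002, -1, 0.158, 0.038, -0.004, 0.001, 0.001, -0.002, -1, 0.158, 0.01, -0.004, 0.001, 0.001, -0.002, -1, 0.158, -0.023, -0.004, 0.001, 0.001, -0.002, -1, 0.135, -0.023, -0.004, 0.001, 0.001, -0.002, -1, 0.12, -0.023, -0.004, 0.001, 0.001, -0.002, -1, 0.112, -0.023, -0.004, 0.001, 0.001, -0.002, -1]}}

```text
time: 20.7
position: [0.4665, 0.3149, 0.0045]
tool_rot: [-0.119, -3.138, 0.001]
ft_force: [0.6, -0.4, 0.3]
grip_width: 0.002
grip_force: 0.0
```

>>> {"method": "jog_arm", "body": {"moves": [-0.002, 0.001, -0.001, 0, 0, 0.001, -1, -0.004, 0.001, -0.001, 0, 0, 0.001, -1, -0.006, 0.001, -0.001, 0, 0, 0.001, -1, -0.008, 0.001, -0.001, 0, 0, 0.001, -1, -0.01, 0.001, -0.001, 0, 0, 0.001, -1, -0.01, 0.001, -0.001, 0, 0, 0.001, -1, -0.01, 0.001, -0.001, 0, 0, 0.001, -1, -0.01, 0.001, -0.001, 0, 0, 0.001, -1]}}

```text
time: 21.7
position: [0.4673, 0.3153, 0.0046]
tool_rot: [-0.118, -3.136, 0.002]
ft_force: [-4.9, -0.0, 1.4]
grip_width: 0.005
grip_force: 2.7
```

Run:
```python
from h import *
s=ctrl.get_state();print(s['time'],w2n(s['position']),s['position'][2],s['ft_force'],s['joint_positions'])
```

```text
21.7 [-60.80199619 -56.66922512] 0.004592415743205347 [-4.88620123 -0.04320629  1.36089662] [ 0.33655781  0.77689565 -1.27466819  1.85299095  0.81558746  1.16662112
  0.26744667]
```

The plate is seated on both faces. Next is the lever: go up and over to the +x side of the handle.

Run:
```python
from h import *
print('pivot',w2n((.4635,.2858)),'grip',w2n((.4262,.2940)))
for P in(n2w(-61,-72,5),n2w(-61,-72,45),n2w(-12,-108,45),n2w(-12,-108,11)): print(P,plan(P,NY+np.pi))
```

```text
pivot [-31.10722 -58.33656] grip [-36.55099 -96.13691]
[0.4520657 0.3166129 0.005    ] [ 0.0511  0.0006 -0.0012 -0.0012 -0.0027 -0.0018]
[0.4520657 0.3166129 0.045    ] [ 0.0515  0.0004 -0.1345 -0.0012 -0.0027 -0.0018]
[0.4125712 0.270384  0.045    ] [ 0.1712 -0.1632 -0.134  -0.0012 -0.0027 -0.0018]
[0.4125712 0.270384  0.011    ] [ 0.1709 -0.163  -0.0207 -0.0012 -0.0027 -0.0018]
```

>>> {"method": "jog_arm", "body": {"moves": [0.05, 0.001, -0.002, 0.001, 0.001, -0.001, -1, 0.05, 0.001, -0.07, 0.001, 0.001, -0.001, -1, 0.051, 0.001, -0.134, 0.001, 0.001, -0.001, -1, 0.11, -0.08, -0.134, 0.001, 0.001, -0.001, -1, 0.171, -0.163, -0.134, 0.001, 0.001, -0.001, -1, 0.171, -0.163, -0.08, 0.001, 0.001, -0.001, -1, 0.171, -0.163, -0.021, 0.001, 0.001, -0.001, -1, 0.171, -0.163, -0.021, 0.001, 0.001, -0.001, -1]}}

```text
time: 22.7
position: [0.4133, 0.2703, 0.0099]
tool_rot: [-0.117, -3.135, 0.004]
ft_force: [-0.7, -0.4, 0.8]
grip_width: 0.004
grip_force: 0.0
```

```bash
cat > lev.py <<'E'
from h import *
s=ctrl.get_state();print(s['time'],w2n(s['position']),s['position'][2],s['ft_force'],s['joint_positions'])
pv=np.array([-31.6,-58.5])
for th in np.r_[0.,.15:1.8:12j]:
    S,C=np.sin(th),np.cos(th);u=np.array([-S,-C]);t=np.array([-C,S])
    hx,hy=8.4,9.5; r=40-hx*S+hy*C; c=5+hx*abs(C)+hy*abs(S)
    p=pv+r*u-c*t; print(round(th,2),p.round(1),plan(n2w(*p,11.5),NY+np.pi))
E
python3 lev.py
```

```text
22.7 [ -11.98645647 -107.27342598] 0.00993639674292305 [-0.71036308 -0.40749472  0.82145499] [ 0.4567864   0.58494656 -1.28844462  2.01549444  0.65402734  1.05378073
  0.3521595 ]
0.0 [ -18.2 -108. ] [ 0.0025  0.0207 -0.0053 -0.0023 -0.0041 -0.001 ]
0.15 [ -24.2 -108.3] [ 0.0035  0.0408 -0.0053 -0.0023 -0.0041 -0.001 ]
0.3 [ -30.2 -107.7] [ 0.0015  0.0608 -0.0054 -0.0023 -0.0041 -0.001 ]
0.45 [ -36.1 -106.2] [-0.0035  0.0804 -0.0054 -0.0023 -0.0041 -0.001 ]
0.6 [ -41.7 -103.8] [-0.0113  0.0989 -0.0055 -0.0023 -0.0041 -0.001 ]
0.75 [ -46.8 -100.7] [-0.0219  0.1161 -0.0056 -0.0023 -0.0041 -0.001 ]
0.9 [-51.4 -96.8] [-0.0348  0.1315 -0.0057 -0.0023 -0.0041 -0.001 ]
1.05 [-55.4 -92.2] [-0.0499  0.1448 -0.0058 -0.0023 -0.0041 -0.001 ]
1.2 [-58.7 -87.2] [-0.0669  0.1557 -0.0059 -0.0023 -0.0041 -0.001 ]
1.35 [-61.1 -81.6] [-0.0853  0.1639 -0.006  -0.0023 -0.0041 -0.001 ]
1.5 [-62.7 -75.8] [-0.1047  0.1693 -0.0061 -0.0023 -0.0041 -0.001 ]
1.65 [-63.6 -71.1] [-0.1202  0.1721 -0.0061 -0.0023 -0.0041 -0.001 ]
1.8 [-64.2 -67.5] [-0.1324  0.174  -0.0062 -0.0023 -0.0041 -0.001 ]
```

>>> {"method": "jog_arm", "body": {"moves": [0.002, 0.02, -0.005, -0.001, -0.002, -0.001, -1, 0.0035, 0.041, -0.005, -0.001, -0.002, -0.001, -1, 0.0015, 0.061, -0.005, -0.001, -0.002, -0.001, -1, -0.0035, 0.08, -0.005, -0.001, -0.002, -0.001, -1, -0.011, 0.099, -0.005, -0.001, -0.002, -0.001, -1, -0.022, 0.116, -0.005, -0.001, -0.002, -0.001, -1, -0.035, 0.1315, -0.005, -0.001, -0.002, -0.001, -1, -0.05, 0.145, -0.005, -0.001, -0.002, -0.001, -1]}}

```text
time: 23.7
position: [0.4319, 0.3126, 0.0123]
tool_rot: [-0.116, -3.139, 0.002]
ft_force: [-2.0, -3.0, 1.0]
grip_width: 0.007
grip_force: 1.3
```

```bash
python3 lev.py | sed -n '1p;9,14p'
python3 - <<'E'
from h import *
b=shot('side')
cv2.imwrite('pics/p5.png',cv2.resize(b['pixels'][205:265,245:335,::-1],None,fx=8,fy=8,interpolation=2))
E
```

```text
23.7 [-55.49870415 -91.8513172 ] 0.01228115138701482 [-2.03731901 -2.96530573  0.96618831] [ 0.32296834  0.63491195 -1.22797721  1.92506626  0.68300779  1.08724827
0.9 [-51.4 -96.8] [ 0.0164 -0.0136  0.0026 -0.0013 -0.0008 -0.0003]
1.05 [-55.4 -92.2] [ 0.0013 -0.0003  0.0026 -0.0013 -0.0008 -0.0003]
1.2 [-58.7 -87.2] [-0.0157  0.0106  0.0026 -0.0013 -0.0008 -0.0003]
1.35 [-61.1 -81.6] [-0.034   0.0188  0.0026 -0.0013 -0.0008 -0.0003]
1.5 [-62.7 -75.8] [-0.0534  0.0242  0.0025 -0.0013 -0.0008 -0.0003]
1.65 [-63.6 -71.1] [-0.069   0.0269  0.0025 -0.0013 -0.0008 -0.0003]
```

View pics/p5.png

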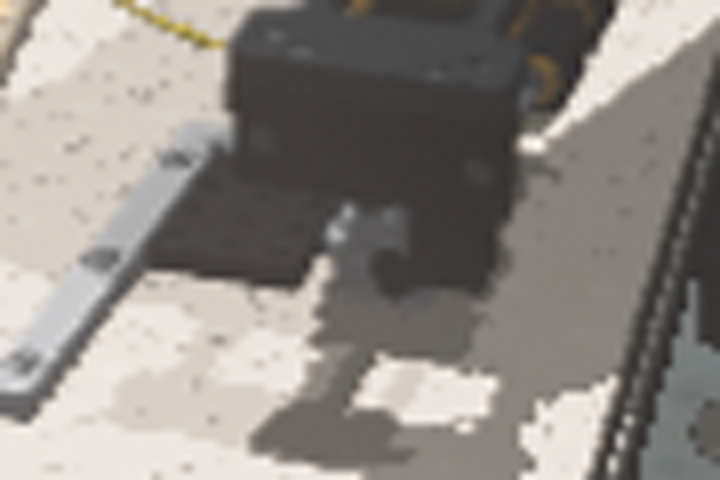

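The plate sits along the rail at (150–330, 180–285), and the handle at (390,270) is being pushed round. I'll continue to 1.5 rad and then press.

>>> {"method": "jog_arm", "body": {"moves": [-0.008, 0.005, 0.003, -0.001, -0.001, -0.001, -1, -0.016, 0.0105, 0.003, -0.001, -0.001, -0.001, -1, -0.025, 0.015, 0.003, -0.001, -0.001, -0.001, -1, -0.034, 0.019, 0.003, -0.001, -0.001, -0.001, -1, -0.044, 0.022, 0.003, -0.001, -0.001, -0.001, -1, -0.0535, 0.024, 0.003, -0.001, -0.001, -0.001, -1, -0.06, 0.025, 0.003, -0.001, -0.001, -0.001, -1, -0.064, 0.026, 0.003, -0.001, -0.001, -0.001, -1]}}

```text
time: 24.75
position: [0.4513, 0.3187, 0.0115]
tool_rot: [0.114, 3.139, -0.001]
ft_force: [-4.7, -2.7, 0.6]
grip_width: 0.007
grip_force: 2.0
```

>>> {"method": "jog_arm", "body": {"moves": [-0.004, 0.001, 0.001, 0, 0, 0.001, -1, -0.008, 0.002, 0.001, 0, 0, 0.001, -1, -0.012, 0.002, 0.001, 0, 0, 0.001, -1, -0.015, 0.002, 0.001, 0, 0, 0.001, -1, -0.018, 0.002, 0.001, 0, 0, 0.001, -1, -0.018, 0.002, 0.001, 0, 0, 0.001, -1, -0.018, 0.002, 0.001, 0, 0, 0.001, -1, -0.018, 0.002, 0.001, 0, 0, 0.001, -1]}}

```text
time: 25.75
position: [0.455, 0.3191, 0.011]
tool_rot: [-0.115, -3.137, 0.002]
ft_force: [-7.4, -1.7, 2.9]
grip_width: 0.007
grip_force: 3.5
```

```bash
python3 lev.py | sed -n '1p;12,14p'
```

```text
25.75 [-63.6591066  -69.20371435] 0.010958646886824394 [-7.38099861 -1.67339645  2.93589556] [ 0.29069003  0.67048356 -1.19591772  1.87059885  0.70173837  1.10708796
1.35 [-61.1 -81.6] [ 0.0415 -0.0084 -0.0017 -0.001  -0.0021  0.0002]
1.5 [-62.7 -75.8] [ 0.022  -0.003  -0.0018 -0.001  -0.0021  0.0002]
1.65 [-63.6 -71.1] [ 0.0065 -0.0003 -0.0018 -0.001  -0.0021  0.0002]
```

>>> {"method": "jog_arm", "body": {"moves": [-0.004, 0.001, -0.001, 0, 0, 0.001, -1, -0.008, 0.001, -0.001, 0, 0, 0.001, -1, -0.012, 0.001, -0.001, 0, 0, 0.001, -1, -0.016, 0.001, -0.001, 0, 0, 0.001, -1, -0.02, 0.001, -0.001, 0, 0, 0.001, -1, -0.02, 0.001, -0.001, 0, 0, 0.001, -1, -0.02, 0.001, -0.001, 0, 0, 0.001, -1, -0.02, 0.001, -0.001, 0, 0, 0.001, -1]}}

```text
time: 26.75
position: [0.4582, 0.319, 0.0108]
tool_rot: [-0.115, -3.133, 0.004]
ft_force: [-12.9, -1.8, 5.8]
grip_width: 0.006
grip_force: 5.7
```

```bash
python3 lev.py | sed -n '1p;13,14p'
```

```text
26.75 [-63.78996756 -66.05839028] 0.010750498177898013 [-12.8537797   -1.7950551    5.78913168] [ 0.28727302  0.67733751 -1.19129045  1.86064905  0.70169205  1.11388921
1.5 [-62.7 -75.8] [ 0.0325 -0.0035 -0.0023 -0.0024 -0.0063  0.0002]
1.65 [-63.6 -71.1] [ 0.017  -0.0007 -0.0024 -0.0024 -0.0063  0.0002]
```

Torque is about 0.45 N·m at about 1.75 rad, so the cam grips. I'll retreat and verify.

>>> {"method": "jog_arm", "body": {"moves": [0.04, 0.01, -0.002, 0, 0, 0.001, -1, 0.1, 0.01, -0.004, 0, 0, 0.001, -1, 0.1, 0.01, -0.1, 0, 0, 0.001, -1, 0.1, 0.01, -0.3, 0, 0, 0.001, -1, 0.1, 0.01, -0.5, 0, 0, 0.001, -1, 0.1, -0.15, -0.7, 0, 0, 0.001, -1, 0.05, -0.35, -0.8, 0, 0, 0.001, -1, 0.05, -0.5, -0.8, 0, 0, 0.001, -1]}}

```text
time: 27.75
position: [0.4375, 0.1822, 0.2514]
tool_rot: [0.117, 3.138, -0.005]
ft_force: [-0.0, -1.0, 0.8]
grip_width: -0.001
grip_force: 0.0
```

>>> {"method": "jog_arm", "body": {"moves": [0.001, -0.15, -0.01, 0, 0, 0.001, -1, 0.001, -0.3, -0.01, 0, 0, 0.001, -1, 0.001, -0.45, -0.01, 0, 0, 0.001, -1, 0.001, -0.5, -0.01, 0, 0, 0.001, -1, 0.001, -0.5, -0.01, 0, 0, 0.001, -1, 0.001, -0.5, -0.01, 0, 0, 0.001, -1, 0.001, -0.5, -0.01, 0, 0, 0.001, -1, 0.001, -0.5, -0.01, 0, 0, 0.001, -1]}}

```text
time: 28.75
position: [0.4246, 0.0339, 0.2534]
tool_rot: [-0.118, -3.137, 0.004]
ft_force: [-1.4, -0.1, 0.6]
grip_width: 0.005
grip_force: 0.0
```

Run:
```python
from h import *
s=ctrl.get_state();print(s['time'],s['position'],s['ft_force'])
a=shot('top');b=shot('side')
A=cv2.resize(a['pixels'][180:240,228:300,::-1],(576,480),interpolation=2);B=cv2.resize(b['pixels'][205:265,250:322,::-1],(576,480),interpolation=2)
cv2.imwrite('pics/p6.png',cv2.resize(np.hstack([A,B]),(800,333)))
```

```text
28.75 [0.42457532 0.03389635 0.253442  ] [-1.39927997 -0.11309167  0.63368653]
```

View pics/p6.png

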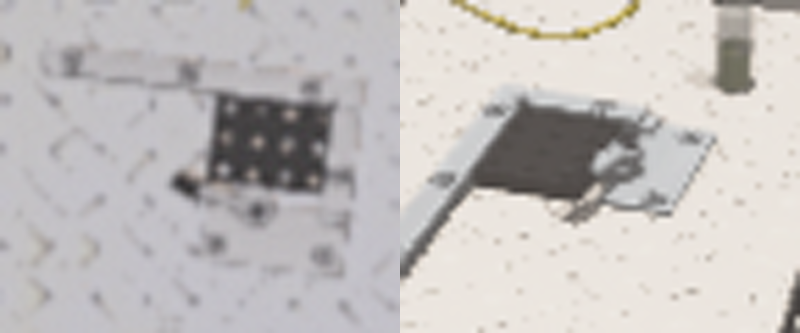

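The plate sits in the corner at (207–335, 92–190) in the top crop, against both rail and stop. The lever has swung past −x, with its handle at (185,183) and the cam on the plate, and the vial stands undisturbed. Handing in.

```bash
python3 -c "
from bench import ctrl
print(ctrl.close_job())"
```

```text
the job is handed in; nothing more can be done
None
```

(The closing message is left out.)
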